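# Park the note verifier in its clamping charger

## Robot

A 6-joint arm with a two-finger parallel gripper is mounted at the origin on the work surface. World frame = base frame: x ahead of the robot, y to its left, z up, the work surface at z = 0. Lengths are in m, angles in rad, forces in N, time in s.
With the tool pointing down it reaches from about 0.3 to 0.875 m from the base axis. Payload 6.4 kg.
Tool frame: the origin (TCP) lies midway between the tips of the shut fingers; the grasp point (between the pads) lies 19 mm behind it (ctrl.tcp_to_grasp is the distance from the TCP to the grasp point, in m); z points along the fingers, y is the direction in which the jaws open and shut (so a half turn about z gives the same grasp; the last joint's range is limited). The gripper opens to 85 mm and grips with 20 to 120 N. Pads are 22 mm wide; open, the fingers measure 114 mm over their backs; the gripper's body (76 mm by 85 mm) begins 54 mm behind the grasp point. The pads swing forward as they close: fully open they stand 13 mm farther back than shut.
Start: joints at [-1.51, 0.181, 1.607, -0, 1.354, -0.206], TCP at [0.152, -0.555, 0.231] pointing down, gripper open.
Joint ranges: [-2.99, 2.99], [-0.89, 2.07], [0.3, 2.58], [-1.14, 4.28], [0, 2.63], [-3.12, 3.12]. Speed limits (rad/s): [2.57, 2.57, 3.01, 3.14, 3.14, 3.14].

## Interface

Orientations are given as a unit quaternion [w, x, y, z].
In Python, from bench import monitor, imaging, order, spotter, ctrl gives the robot as it stands.
- The arm moves only by the shell command python3 -m pendant 'ROWS'. ROWS is JSON, a list that holds one entry, the list of rows, each a list of 5 numbers: the shift along the world's x, y, z in mm, then the turn about the world's z in degrees, then the finger opening in mm, from 0 to 85.4. A call has 1 to 8 rows; each row shifts and turns the commanded pose from where the row before left it; what a row does not reach is not made up. A row lasts 1/8 s, in which the tool goes at most 62.5 mm and 10.7 degrees, less where a joint would pass 70% of its speed; a pose out of reach is approached as far as the arm can. A call with a gripper value outside its range is refused whole. The fingers move at their own pace and stop on an object; the grip force is fixed at half the most. Time passes only in rows, so rows that do not move let the fingers close. It gives the time, the measured TCP pose, the force and the opening at its end, in the units of the state.
- monitor.get_obs(): the state, without advancing time (a new reading comes with each control period).
- imaging.camera(name): name is "scene" or "side" or "wrist"; returns a dict with "img" (480x640x3 uint8, red, green, blue), "vfov" (degrees; the focal length in pixels is half the picture's height over the tangent of half this angle, whatever the lens; pixels are square), "cx", "cy" (the principal point, pixels), "origin" and "orientation" of the camera in the world. Camera axes: x right, y down, z forward; pixel columns grow to the right and rows downward; lengths in m; the calibration is good to about 2 mm. A picture is of the moment at which its call begins. There is no depth.
- order.hand_in(): hands the job in, once; it reports no verdict.
Trained networks look in the newest picture that a camera, given by its name, has taken for a name from the list of things; names that differ only in an ending like _2 or _b are one class to them, and where a whole thing is asked for, a point or a joint stands for the part that bears it (a point fixed in the world has none). Each returns a list of dicts, best first, with "confidence" (0 to 1); they miss things now and then, are a little off and sometimes report something else, mostly with a low value. They report only what shows in the picture. A call takes as long as a camera call. They do not tell look-alikes from the thing itself.
- spotter.recognise(camera, thing): "at" ([x, y, z] in m, in the coordinates of the camera as it stood for that picture, good to about 4 mm: the middle of the surface that is visible of it).
- spotter.tip_of(camera, thing): "at" ([x, y, z] in m, in the coordinates of the camera as it stood for that picture, good to about 4 mm: a listed point, or the origin of a listed thing).
The state is a dict: "time_s": time; "q": joint angles; "dq": joint speeds; "joint_efforts": joint torques, N m; "eef_pos": TCP position; "eef_rot": TCP orientation; "wrist_force": force on the tool from outside, world axes, zero at the start; "torque": the same for the moment, N m; "opening": opening from 0.0 (shut) to 1.0 (fully open).
Only numpy, scipy, OpenCV 4.12 (cv2) and the standard library are available. Lean on these libraries where they do the work, as an engineer would, in place of code of your own. Each camera call takes 0.05 s, during which the arm holds its last target. There are 200 camera calls.

## Task

Take the round-bottomed note-verifier wand out of its sloping rest, stand it upright in the rubber ring of the charging cradle, setting it down gently, and let go of it while the jaws are open. Then swing the cradle's cam lever a quarter turn, all the way to its stop, so that the two orange jaws draw tight round the wand. The wand must end upright in the ring; leave everything else on the desk where it is.

Things in the scene. Friction and masses are not known exactly. Their poses are not given: they have to be found in the camera images.
- wand_center (a point): Middle (76 mm from each end) of the loose note-verifier wand, 152 mm long, round, 0.2 to 0.35 kg; z along its axis, bottom to top. From the bottom: white half-ball of radius 32 mm, white barrel 64 mm across up to 72 mm, blue cone to 95 mm, black neck 38 mm across from 95 to 140 mm (its middle 42 mm along +z from here), violet lens dome. At first it leans in the rest, top towards the rest's -x.
- rest: Fixed grey sloping rest on a dark steel foot, 150 x 90 mm, about 90 mm high; the wand leans in it at 38 degrees from vertical. Origin at the centre of its underside; the trough rises towards its own -x, the robot's side. It reaches only 75 mm up the wand (the white barrel); the black neck stands free.
- seat (a point): Where the bottom of the seated upright wand comes, 19 mm above the table, on the axis of the cradle's fixed black rubber ring (inside 48, outside 68 mm across, top 30 mm above the table); the seated wand's centre is 76 mm above this. Axes: z up, -x towards the robot's side, cam lever at -y. The round bottom has friction in the ring and tends to stay at the angle at which it is left.
- cradle: The fixed charging cradle. Origin at the table, straight below the seat; black base 12 mm thick, 120 mm in x, from -135 to +65 mm in y. The cam lever's axis stands at y = -85 mm.
- cam_axis (a point): Point on the upright axis of the cam lever, at the middle height of its red post, 76 mm above the table. The lever turns about it, counter-clockwise seen from above, as joint cam grows.
- cam_post (a point): Middle of the upright red round post at the end of the steel cam lever, 80 mm from cam_axis; the post is 16 mm across, free from 43 to 96 mm above the table. Open, the lever points along the cradle's -x; clamped, along its -y.
- cam (a joint): Angle of the cam lever, rad: 0 fully open, 1.57 (stop) clamped; it starts between 0 and 0.3. Stiff, about 3 to 5 N at the post; it stays where it is left. It draws both jaws together in proportion.
- jaw_left (a joint): Travel of the +y orange jaw, m: 0 open, 0.010 closed on the wand's barrel; driven by the cam, and the -y jaw mirrors it. The curved jaws stand at +y and -y of the ring, 59 to 85 mm above the table; open, they clear a seated barrel by 10 mm at y and by about 5 mm at their ends.
- notes_a: Bystander, loose: brick of banknotes with a white band, 155 x 76 x 30 mm. Origin at the centre of its underside.
- notes_b: Bystander, loose: brick of banknotes with a red band, 155 x 76 x 45 mm. Origin at the centre of its underside.
- notes_c: Bystander, loose: brick of banknotes with a white band, 155 x 76 x 22 mm. Origin at the centre of its underside.
- mug: Bystander, loose: blue mug, 80 mm across, 90 mm high. Origin at the centre of its underside.
- stamp: Bystander, loose: dark wooden hand stamp standing upright, 44 mm across, 80 mm high. Origin at the centre of its underside.
- calculator: Bystander, loose: black desk calculator with white keys, 160 x 100 x 20 mm. Origin at the centre of its underside.
- tape: Bystander, loose: black tape dispenser with a clear roll, 130 x 50 x 78 mm. Origin at the centre of its underside.
Not all that is in view belongs to the job. What is shaped like the cradle but brown or green is not meant.

How it is judged:
On the way, in this order (a step that is already met when the one before it is completed fails the run):
1. the wand stands upright in the ring, let go, with the jaws still open (horizontal distance between wand_center and seat below 0.006 m and z of wand_center in the frame of seat between 0.068 and 0.084 m and angle between wand_center's own z axis and vertical below 0.14 rad and value of joint cam below 0.5 rad and contact force between wand and the fingers below 0.2 N), for 0.3 s.
2. the cam lever is turned to its stop and the jaws are drawn tight (value of joint cam above 1.42 rad and value of joint jaw_left above 0.0088 m), for 0.2 s.
At the end, for the whole second after the job is handed in: The wand stands in the ring, within 6 mm of its axis and 8 mm of its seated height, within 0.1 rad (6 degrees) of vertical and at rest, with the cam lever beyond 1.42 rad and the jaws closed (jaw travel over 8.8 mm) (all of step 2 and horizontal distance between wand_center and seat below 0.006 m and z of wand_center in the frame of seat between 0.068 and 0.084 m and angle between wand_center's own z axis and vertical below 0.1 rad and linear speed of wand below 0.02 m/s); the robot touches nothing.
It fails at once if the wand is rammed or dropped into the cradle (over 40 N before the jaws close) (contact force between wand and cradle above 40 N and value of joint cam below 0.8 rad).
It fails at once if a bystander is shifted by more than 30 mm (distance of any of notes_a, notes_b, notes_c, mug, stamp, calculator, tape from where it was at the start of the episode above 0.03 m).
It also fails if it takes over 61 s, if anything falls off the work surface, if the arm or the gripper's body presses on something with over 40 N, if the wrist force passes 120 N, or if a joint passes its speed limit or range.

## Working session

There is one attempt and no reset: what is moved stays moved. The work goes in short steps, Python scripts to look and compute and a shell command to move; the robot and the scene stay as the last step left them, time stands still between calls to the robot, and variables do not carry over. Pictures are saved under pics/ and viewed, about 8 in all and at most 12, crops included, and the job is handed in when it is done.

```bash
mkdir -p pics
cat > h.py <<'E'
from bench import monitor, imaging, order, spotter, ctrl
import numpy as np, cv2
from scipy.spatial.transform import Rotation as R
def cam(n):
    c=imaging.camera(n); q=c["orientation"]; c["R"]=R.from_quat([q[1],q[2],q[3],q[0]]).as_matrix(); c["f"]=240/np.tan(np.radians(c["vfov"])/2); return c
def w(c,p): return np.array(c["origin"])+c["R"]@np.array(p)
def px(c,P):
    p=c["R"].T@(np.array(P)-c["origin"]); return (c["cx"]+c["f"]*p[0]/p[2], c["cy"]+c["f"]*p[1]/p[2])
def ray(c,u,v,z):
    d=c["R"]@np.array([(u-c["cx"])/c["f"],(v-c["cy"])/c["f"],1]); o=np.array(c["origin"]); return o+d*(z-o[2])/d[2]
def save(c,name,crop=None,s=1):
    im=c["img"][...,::-1]
    if crop: im=im[crop[1]:crop[3],crop[0]:crop[2]]
    cv2.imwrite("pics/"+name,cv2.resize(im,None,fx=s,fy=s,interpolation=cv2.INTER_CUBIC))
def look(c,n,things,k=3,fn="tip_of"):
    for t in things:
        for r in getattr(spotter,fn)(n,t)[:k]:
            P=w(c,r["at"]); print(n,fn,t,round(r["confidence"],2),np.round(P,3),np.round(px(c,P)).astype(int))
E
python3 - <<'E'
from h import *
print(monitor.get_obs(), ctrl.tcp_to_grasp)
for n in("scene","side","wrist"):
    c=cam(n); save(c,n+"0.png"); print(n,np.round(c["origin"],3),c["R"][:,2].round(2),c["f"])
    if n!="wrist": look(c,n,["wand_center","rest","seat","cradle","cam_axis","cam_post"])
    if n=="scene": look(c,n,["notes_a","mug","stamp","calculator","tape"])
E
```

```text
{'time_s': 0.0, 'q': array([-1.51031937e+00,  1.81539109e-01,  1.60800721e+00,  3.52625979e-06,
        1.35382394e+00, -2.06319174e-01]), 'dq': array([-0.0002513 ,  0.00029718,  0.00069693,  0.00067996, -0.00023755,
        0.00057746]), 'joint_efforts': array([-8.03264684e-04, -4.44864857e+01, -3.51347065e+01, -3.11924559e-04,
        8.99111910e-03, -3.20766922e-06]), 'eef_pos': array([ 0.15156711, -0.55408444,  0.23038564]), 'eef_rot': array([-8.86314506e-04,  9.91115324e-01,  1.33002350e-01,  6.64718781e-05]), 'wrist_force': array([ 0.18253275, -0.21508095, -0.04923608]), 'torque': array([-0.02672101,  0.00238643,  0.03591475]), 'opening': 0.9984194211122678} 0.0187
scene [1.144 0.423 1.396] [-0.42 -0.29 -0.86] 564.3644485750394
scene tip_of wand_center 0.6 [ 0.523 -0.103  0.093] [291 227]
scene tip_of rest 0.72 [ 0.543 -0.098  0.001] [289 249]
scene tip_of seat 0.75 [ 0.296 -0.198  0.022] [311 172]
scene tip_of cradle 0.91 [ 0.299 -0.196 -0.003] [312 178]
scene tip_of cradle 0.76 [0.566 0.222 0.001] [380 317]
scene tip_of cradle 0.57 [ 0.3    0.279 -0.001] [447 257]
scene tip_o
[... 1010 characters left out ...]
54  -0.107  0.001] [315 243]
side tip_of rest 0.23 [ 0.743 -0.029  0.001] [243 254]
side tip_of seat 0.95 [0.3   0.279 0.018] [389 347]
side tip_of seat 0.87 [0.566 0.224 0.023] [287 318]
side tip_of seat 0.75 [ 0.294 -0.2    0.015] [398 227]
side tip_of cradle 0.95 [0.563 0.224 0.004] [288 323]
side tip_of cradle 0.91 [ 0.301  0.277 -0.003] [388 351]
side tip_of cradle 0.79 [ 0.288 -0.201  0.   ] [399 231]
side tip_of cam_axis 0.59 [0.568 0.135 0.076] [291 280]
side tip_of cam_axis 0.52 [0.307 0.197 0.077] [389 306]
side tip_of cam_post 0.85 [0.234 0.176 0.073] [418 304]
side tip_of cam_post 0.5 [0.485 0.115 0.079] [323 276]
wrist [ 0.23  -0.533  0.373] [-0.3  -0.08 -0.95] 405.2719207837593
```

View pics/scene0.png

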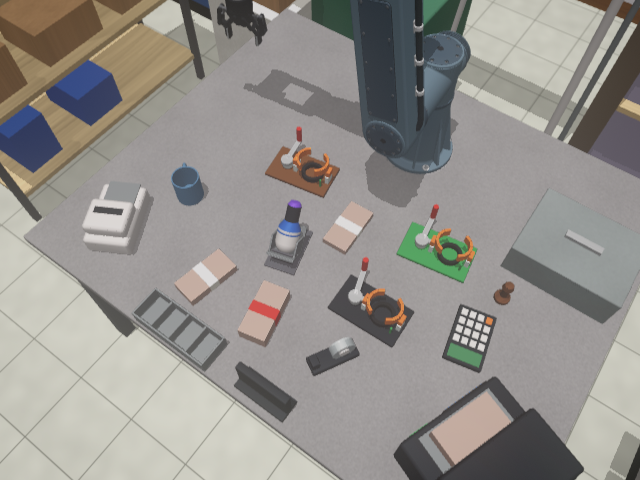

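Run:
```python
import cv2,numpy as np
a=cv2.imread("pics/side0.png")[170:420,190:480]
b=cv2.imread("pics/scene0.png")[100:350,180:520]
a=cv2.resize(a,None,fx=1.36,fy=1.36); b=cv2.resize(b,None,fx=1.18,fy=1.36/1)
cv2.imwrite("pics/crop0.png",np.hstack([a[:340],b[:340]]))
```

```text
(no output)
```

View pics/crop0.png

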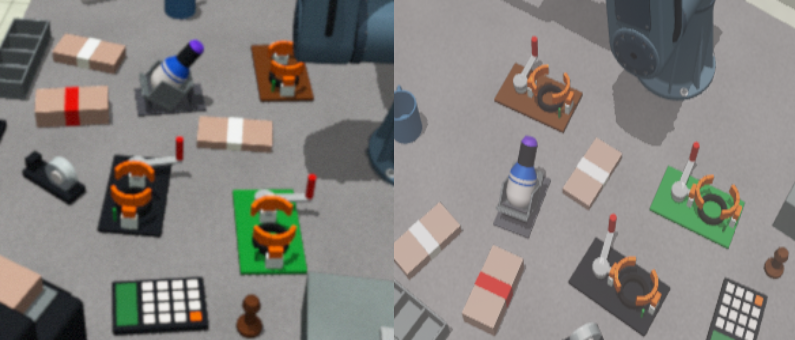

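The scene shows three cradles: brown (311,172), green (447,257) and black (380,310). The black one is the target, and its red post is at (365,264). The wand leans in the grey rest at (290,235) with its violet top at (293,205); nothing else resembles it. The crop confirms the black cradle near (0.566, 0.223). Next I'll triangulate the violet dome, the neck and the red post.

```bash
cat >> h.py <<'E'
def blob(c,lo,hi,near,rad=45,near_only=True):
    hsv=cv2.cvtColor(c["img"],cv2.COLOR_RGB2HSV); m=cv2.inRange(hsv,lo,hi)
    k=np.zeros_like(m); cv2.circle(k,tuple(int(x) for x in near),rad,255,-1); m&=k
    n,l,s,ce=cv2.connectedComponentsWithStats(m)
    if n<2: return None
    i=1+np.argmax(s[1:,4]); return ce[i],s[i]
def tri(cs,uvs):
    A=np.zeros((3,3));b=np.zeros(3)
    for c,(u,v) in zip(cs,uvs):
        d=c["R"]@np.array([(u-c["cx"])/c["f"],(v-c["cy"])/c["f"],1]); d/=np.linalg.norm(d); P=np.eye(3)-np.outer(d,d); A+=P; b+=P@np.array(c["origin"])
    X=np.linalg.solve(A,b); return X
E
python3 - <<'E'
from h import *
a,b=cam("scene"),cam("side")
V=((128,80,40),(155,255,255)); RD=((0,170,90),(4,255,255))
B=((106,120,60),(124,255,255))
def t(n,col,Pg,rad=40):
    x=[blob(c,*col,px(c,Pg),rad) for c in(a,b)]; print([ (q[0].round(1),q[1][4]) if q else None for q in x])
    if all(x): X=tri((a,b),[q[0] for q in x]); print(n,X.round(4),px(a,X),px(b,X)); return X
d=t("dome",V,[.48,-.106,.15]); e=t("cone",B,[.515,-.106,.1],30); p=t("post",RD,[.488,.117,.075],22)
print("lean dir",(d-e)/np.linalg.norm(d-e), np.degrees(np.arctan2((d-e)[1],(d-e)[0])))
c=a
for n,c in(("scene",a),("side",b)):
    look(c,n,["wand_center","rest","seat","cradle","cam_axis","cam_post"]) if 0 else look(c,n,["wand_center","cam_axis"])
E
```

```text
[(array([294.4, 203.7]), np.int32(82)), (array([334.2, 203.8]), np.int32(90))]
dome [ 0.4851 -0.1167  0.1468] (np.float64(294.38827127147573), np.float64(203.55195952502373)) (np.float64(334.0840241837656), np.float64(203.89924900727948))
[(array([289.3, 226.4]), np.int32(173)), (array([319.9, 219.1]), np.int32(182))]
cone [ 0.525  -0.1059  0.0946] (np.float64(289.3194961475897), np.float64(226.1595740065427)) (np.float64(319.7562886840712), np.float64(219.2356917379704))
[None, (array([321.6, 278.4]), np.int32(61))]
lean dir [-0.59924962 -0.16180363  0.78404049] -164.8898696801377
scene tip_of wand_center 0.66 [ 0.524 -0.105  0.094] [290 226]
scene tip_of cam_axis 0.91 [0.564 0.137 0.073] [355 287]
scene tip_of cam_axis 0.86 [ 0.305 -0.284  0.076] [287 150]
scene tip_of cam_axis 0.76 [0.307 0.198 0.079] [426 230]
side tip_of wand_center 0.81 [ 0.525 -0.108  0.094] [320 219]
side tip_of wand_center 0.49 [0.486 0.118 0.078] [323 277]
side tip_of cam_axis 0.81 [0.309 0.195 0.079] [389 305]
side tip_of cam_axis 0.61 [0.566 0.137 0.075] [292 280]
side tip_of cam_axis 0.42 [0.563 0.218 0.023] [288 316]
```

```bash
python3 -m pendant '[[[29,37,5,0,85],[29,37,5,0,85],[29,37,5,0,85],[29,37,5,0,85],[29,37,5,0,85],[29,37,5,0,85]]]'; python3 -m pendant '[[[29,37,0,0,85],[29,37,0,0,85],[29,37,0,0,85],[29,37,0,0,85],[29,37,0,0,85],[20,30,0,0,85],[0,0,0,0,85]]]'
python3 - <<'E'
from h import *
c=cam("wrist"); save(c,"w1.png"); look(c,"wrist",["wand_center","rest"],1)
q=monitor.get_obs()["eef_rot"]; T=R.from_quat([*q[1:],q[0]]).as_matrix(); print(T.round(3),monitor.get_obs()["eef_pos"])
N=np.array([.499,-.113,.127]); print(px(c,N),px(c,[.524,-.106,.094]))
E
```

```text
time_s: 2.05
eef_pos: [0.3264, -0.3315, 0.2617]
eef_rot: [0.0, 0.991, 0.133, 0.0]
wrist_force: [0.3, 0.7, 0.7]
opening: 0.997
time_s: 2.92
eef_pos: [0.4914, -0.1157, 0.2613]
eef_rot: [-0.0, 0.991, 0.135, 0.0]
wrist_force: [-0.2, -0.5, -0.8]
opening: 0.991
wrist tip_of wand_center 0.75 [ 0.523 -0.106  0.092] [318 171]
[[ 0.965  0.264 -0.   ]
 [ 0.264 -0.965 -0.   ]
 [-0.     0.    -1.   ]] [ 0.49030251 -0.11815814  0.26124346]
(np.float64(317.9038511403032), np.float64(214.69202840499224)) (np.float64(317.8755987184303), np.float64(170.52331777388974))
```

View pics/w1.png

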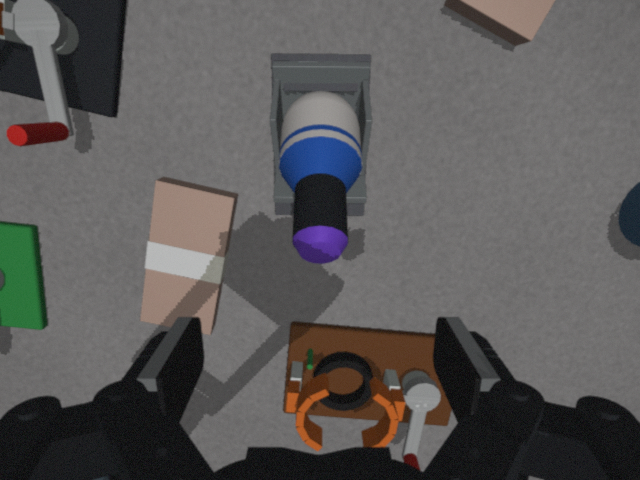

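The close view puts the wand on the image's centre column, with its neck at (320,205), and the jaws square to its lean. The rest has an end wall at (320,75) behind the wand's ball. Descending onto the neck.

```bash
python3 -m pendant '[[[9,5,-30,0,85],[0,0,-40,0,85],[0,0,-40,0,85],[0,0,-26,0,85],[0,0,-20,0,85],[0,0,0,0,85]]]'; python3 -m pendant '[[[0,0,0,0,60],[0,0,0,0,50],[0,0,0,0,42],[0,0,0,0,36],[0,0,0,0,30],[0,0,0,0,25],[0,0,0,0,25],[0,0,0,0,25]]]';  python3 -m pendant '[[[0,0,0,0,25],[0,0,0,0,25]]]'
```

```text
time_s: 3.82
eef_pos: [0.4979, -0.1132, 0.1039]
eef_rot: [-0.001, 0.991, 0.132, -0.002]
wrist_force: [-0.1, -0.1, 0.6]
opening: 0.996
time_s: 4.82
eef_pos: [0.5001, -0.1131, 0.1063]
eef_rot: [0.001, 0.991, 0.133, 0.0]
wrist_force: [-1.9, 0.1, 6.6]
opening: 0.43
time_s: 5.08
eef_pos: [0.5001, -0.1131, 0.1062]
eef_rot: [0.001, 0.991, 0.133, 0.0]
wrist_force: [-1.0, -0.7, 6.3]
opening: 0.43
```

```bash
python3 -m pendant '[[[3.5,1,2.6,0,25],[3.5,1,2.5,0,25],[0,0,0,0,25]]]';python3 -m pendant '[[[3.8,1,2.2,0,25],[3.8,1,2.2,0,25],[0,0,0,0,25]]]'
python3 - <<'E'
from h import *
a,b=cam("scene"),cam("side")
save(a,"s2.png",(240,170,340,280),4); save(b,"d2.png",(270,160,370,270),4)
cv2.imwrite("pics/m2.png",np.hstack([cv2.imread("pics/s2.png"),cv2.imread("pics/d2.png")]))
E
```

```text
time_s: 5.45
eef_pos: [0.5046, -0.1116, 0.1099]
eef_rot: [0.0, 0.991, 0.133, -0.003]
wrist_force: [-7.0, -5.8, 2.8]
opening: 0.428
time_s: 5.82
eef_pos: [0.5126, -0.1097, 0.1145]
eef_rot: [0.001, 0.991, 0.133, -0.002]
wrist_force: [-6.3, -6.0, 3.4]
opening: 0.434
```

View pics/m2.png

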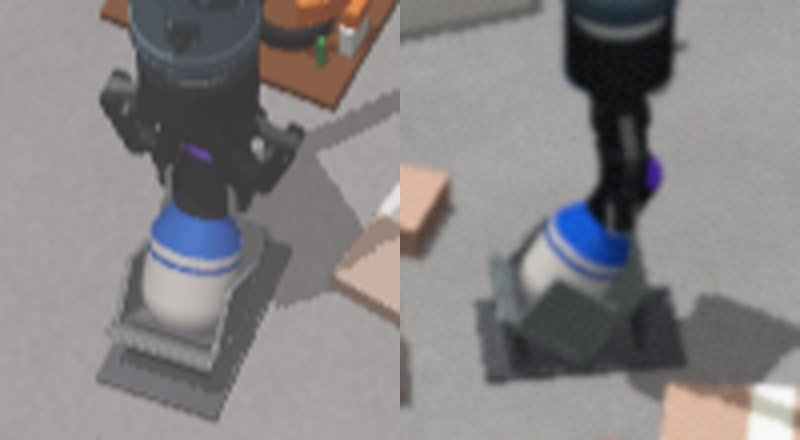

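The swivel is working: the side view shows the lean reduced, with the violet dome just behind the fingers and the ball still held in the trough. Forces are about 9 N, so I'll continue the arc.

```bash
python3 -m pendant '[[[4,1,1.8,0,25],[4,1.2,1.7,0,25],[0,0,0,0,25]]]';python3 -m pendant '[[[4.2,1.1,1.3,0,25],[4.2,1.2,1.3,0,25],[0,0,0,0,25]]]';python3 -m pendant '[[[5,1.3,1.2,0,25],[5,1.4,0.8,0,25],[0,0,0,0,25]]]';python3 -m pendant '[[[5,1.4,0.4,0,25],[5,1.4,0.2,0,25],[0,0,0,0,25]]]'
python3 - <<'E'
from h import *
a,b=cam("scene"),cam("side")
save(a,"s3.png",(240,170,340,280),4); save(b,"d3.png",(270,160,370,270),4)
cv2.imwrite("pics/m3.png",np.hstack([cv2.imread("pics/s3.png"),cv2.imread("pics/d3.png")]))
E
```

```text
time_s: 6.3
eef_pos: [0.5206, -0.1074, 0.1179]
eef_rot: [0.001, 0.991, 0.133, -0.002]
wrist_force: [-5.1, -4.9, 1.9]
opening: 0.431
time_s: 6.68
eef_pos: [0.5292, -0.1052, 0.1207]
eef_rot: [0.001, 0.991, 0.133, -0.002]
wrist_force: [-5.5, -5.2, 3.4]
opening: 0.428
time_s: 7.05
eef_pos: [0.539, -0.1022, 0.1225]
eef_rot: [0.0, 0.991, 0.133, -0.002]
wrist_force: [-6.1, -3.3, 2.5]
opening: 0.431
time_s: 7.42
eef_pos: [0.5487, -0.0999, 0.1232]
eef_rot: [0.001, 0.991, 0.133, -0.003]
wrist_force: [-6.7, -5.4, 3.8]
opening: 0.429
```

View pics/m3.png

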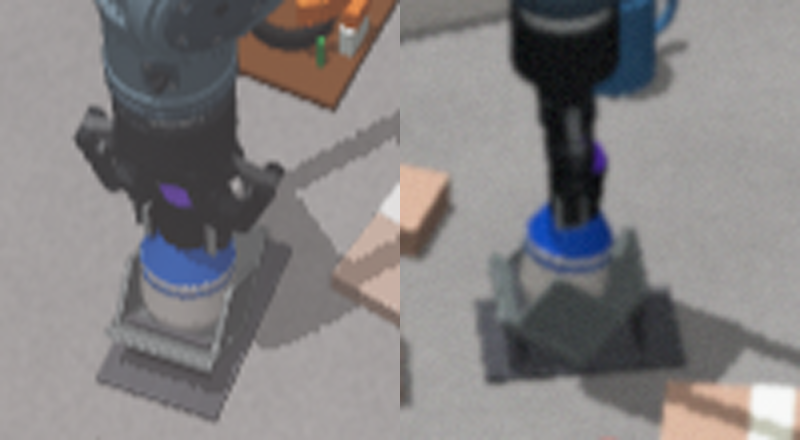

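Nearly upright: the blue/white edge in the side view still slopes about 8° (top towards -x). I'll swivel a bit further, then lift clear and measure.

```bash
python3 -m pendant '[[[5.5,1.5,0,0,25],[5.5,1.5,-0.5,0,25],[0,0,0,0,25]]]'; python3 -m pendant '[[[0,0,10,0,25],[0,0,25,0,25],[0,0,40,0,25],[0,0,40,0,25],[0,0,30,0,25],[0,0,0,0,25]]]'
python3 - <<'E'
from h import *
a,b=cam("scene"),cam("side")
P=monitor.get_obs()["eef_pos"]-[0,0,.03]
out=[]
for n,c in(("scene",a),("side",b)):
    u,v=map(int,px(c,P)); save(c,n+"4.png",(u-50,v-50,u+50,v+60),4); out.append(cv2.imread(f"pics/{n}4.png")); print(u-50,v-50)
    look(c,n,["wand_center"],2)
    up=np.subtract(px(c,P+[0,0,.05]),px(c,P)); print("vertical img dir deg",np.degrees(np.arctan2(up[0],-up[1])))
cv2.imwrite("pics/m4.png",np.hstack(out))
E
```

```text
time_s: 7.9
eef_pos: [0.5601, -0.0969, 0.1231]
eef_rot: [0.001, 0.991, 0.133, -0.002]
wrist_force: [-7.5, -5.6, 5.3]
opening: 0.431
time_s: 8.65
eef_pos: [0.5629, -0.0959, 0.2701]
eef_rot: [0.001, 0.991, 0.133, 0.002]
wrist_force: [0.5, 0.1, -2.2]
opening: 0.43
231 157
scene tip_of wand_center 0.91 [ 0.556 -0.094  0.252] [283 203]
vertical img dir deg -4.975974374074978
256 130
side tip_of wand_center 0.58 [ 0.555 -0.099  0.253] [309 175]
side tip_of wand_center 0.39 [ 0.392  0.002 -0.001] [361 273]
vertical img dir deg -0.6697908121648025
```

View pics/m4.png

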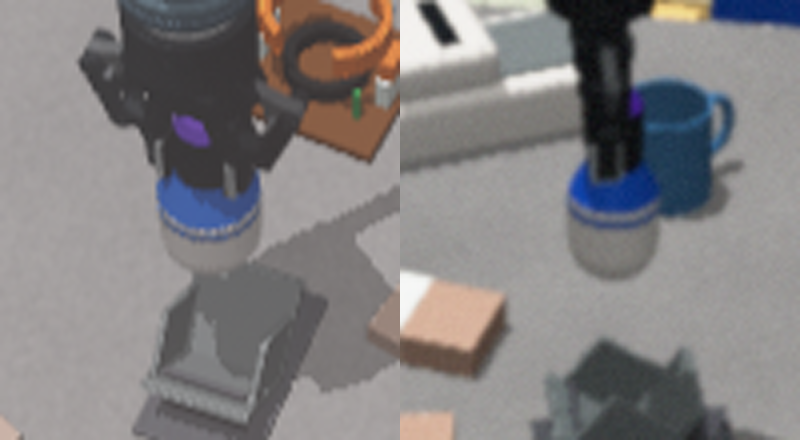

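The wand is out of the rest and hangs nearly upright. In the side crop the barrel's centre is at x≈614 at both the stripe and the ball, and a little dome shows at the right (637,103). Now moving near the black cradle to look from close by.

```bash
python3 -m pendant '[[[0,20,15,0,25],[-10,44,0,0,25],[-13,46,0,0,25],[-13,46,0,0,25],[-13,46,0,0,25],[-13,40,0,0,25],[0,20,0,0,25],[0,0,0,0,25]]]'
python3 - <<'E'
from h import *
for n in("wrist","scene","side"):
    c=cam(n); save(c,n+"5.png"); look(c,n,["wand_center","seat","cradle","cam_axis","cam_post"],2)
    if n=="wrist": print(px(c,[.566,.223,.03]))
print(monitor.get_obs()["eef_pos"])
E
```

```text
time_s: 9.85
eef_pos: [0.4988, 0.1685, 0.2831]
eef_rot: [-0.0, 0.991, 0.135, -0.0]
wrist_force: [0.5, 0.7, -1.9]
opening: 0.424
wrist tip_of wand_center 0.66 [0.487 0.17  0.263] [309 320]
wrist tip_of seat 0.91 [0.562 0.226 0.016] [279 110]
wrist tip_of seat 0.77 [ 0.292 -0.199  0.015] [557 423]
wrist tip_of cradle 0.92 [0.562 0.225 0.001] [281 111]
wrist tip_of cradle 0.83 [ 0.295 -0.2   -0.002] [552 412]
wrist tip_of cam_axis 0.78 [0.566 0.139 0.077] [374 136]
wrist tip_of cam_post 0.78 [0.493 0.119 0.077] [371 223]
wrist tip_of cam_post 0.67 [ 0.477  0.444 -0.003] [ 54 134]
(np.float64(281.4635629308355), np.float64(107.19508796467889))
scene tip_of wand_center 0.56 [0.495 0.166 0.264] [387 237]
scene tip_of seat 0.6 [0.563 0.224 0.018] [382 314]
scene tip_of seat 0.59 [0.302 0.283 0.019] [449 255]
scene tip_of cradle 0.82 [ 0.295 -0.193 -0.003] [313 178]
scene tip_of cradle 0.72 [ 0.3    0.279 -0.003] [447 257]
scene tip_of cam_axis 0.94 [0.563 0.139 0.073] [356 288]
scene tip_of cam_axis 0.57 [ 0.307 -0.281  0.077] [287 150]
scene tip_of cam_post 0.81 [ 0.23  -0.291  0.076] [299 133]
scene tip_of cam_post 0.61 [0.49  0.12  0.078] [365 263]
side tip_of wand_center 0.75 [0.495 0.163 0.268] [318 233]
side tip_of wand_center 0.34 [ 0.75  -0.228 -0.003] [255 214]
side tip_of seat 0.87 [0.301 0.276 0.018] [388 346]
side tip_of seat 0.76 [ 0.294 -0.204  0.017] [398 226]
side tip_of cradle 0.86 [ 0.29  -0.203 -0.   ] [399 230]
side tip_of cradle 0.83 [0.564 0.225 0.006] [288 323]
side tip_of cam_axis 0.73 [0.311 0.194 0.078] [388 305]
side tip_of cam_axis 0.71 [0.565 0.133 0.075] [293 279]
side tip_of cam_post 0.79 [0.233 0.179 0.077] [419 304]
side tip_of cam_post 0.69 [ 0.234 -0.297  0.075] [420 195]
[0.49962448 0.16634947 0.28300373]
```

View pics/wrist5.png

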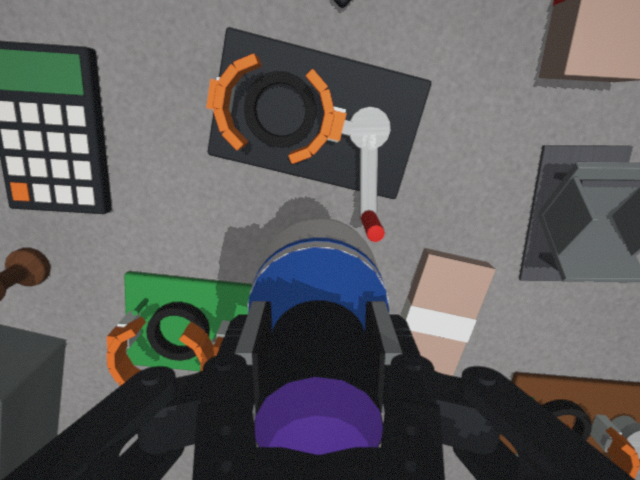

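The wrist view shows the black cradle's ring at (281,108), its red post at (373,226), and the wand in hand with blue/white edge apex at (319,243) and violet/black edge apex at (319,377). From those two rows I'll estimate the remaining swivel tilt.

Run:
```python
from h import *
from scipy.optimize import least_squares
c=cam("wrist"); o=monitor.get_obs(); T=o["eef_pos"]; tx=np.array([.965,.264,0]); im=c["img"].astype(int)
# row transitions on central column
hsv=cv2.cvtColor(c["img"],cv2.COLOR_RGB2HSV)[:,319]; prev=None
for r in range(200,480):
    h,s,v=map(int,hsv[r]); l="W" if s<60 and v>90 else "B" if 100<h<126 and s>100 and v>70 else "V" if 126<=h<160 and s>80 and v>50 else "k"
    if l!=prev: print(r,l,end="; "); prev=l
print()
def P(s,r,e,h,t): # along axis s from bottom, front side radius r ; t tilt of top toward -tx
    ax=np.array([0,0,np.cos(t)])-tx*np.sin(t); n=tx*np.cos(t)+np.array([0,0,np.sin(t)])
    C=np.array([T[0],T[1],h])+tx*e; return px(c,C+ax*(s-.076)+n*r)
for h in(.262,.266):
  for t in(-5,0,5,10):
    print(h,t,[[round(P(s,r,e,h,np.radians(t))[1]) for s,r in((.072,.032),(.095,.019),(.140,.019))] for e in(-.012,-.006,0)])
for z in(.03,): print("ring ctr",ray(c,281,108,z).round(4))
```

```text
200 W; 217 k; 218 W; 237 k; 238 B; 242 W; 247 k; 248 B; 300 k; 377 V; 455 k; 
0.262 -5 [[251, 297, 355], [238, 284, 337], [225, 269, 318]]
0.262 0 [[252, 303, 375], [239, 289, 357], [226, 275, 339]]
0.262 5 [[254, 309, 395], [241, 295, 377], [227, 281, 359]]
0.262 10 [[256, 315, 413], [243, 301, 396], [229, 287, 379]]
0.266 -5 [[254, 302, 363], [241, 288, 345], [228, 274, 325]]
0.266 0 [[255, 308, 384], [242, 294, 366], [228, 279, 347]]
0.266 5 [[257, 314, 404], [244, 300, 386], [230, 285, 368]]
0.266 10 [[259, 320, 423], [246, 306, 406], [232, 291, 388]]
ring ctr [0.5663 0.2207 0.03  ]
```

Tilt is about 2–3° (top towards -x), and the wand's ball sits about 6.5 mm behind the TCP along tool x. Target TCP is about (0.5715, 0.2245), with seating expected at z≈0.115.

```bash
python3 -m pendant '[[[24,20,0,0,25],[24,19,0,0,25],[24,19,-10,0,25],[0,0,-40,0,25],[0,0,-40,0,25],[0,0,0,0,25]]]'
python3 - <<'E'
from h import *
o=monitor.get_obs(); print(o["eef_pos"],o["wrist_force"])
out=[]
for n in("scene","side"):
    c=cam(n); u,v=map(int,px(c,[.566,.223,.08])); save(c,n+"6.png",(u-50,v-60,u+50,v+50),4); out.append(cv2.imread(f"pics/{n}6.png"))
    look(c,n,["wand_center"],1); print("crop origin",u-50,v-60,"ring px",px(c,[.5655,.223,.03]),"ball",px(c,[.5655,.223,.114]))
cv2.imwrite("pics/m6.png",np.hstack(out))
c=cam("wrist"); look(c,"wrist",["seat","cam_axis","cam_post","wand_center"],1)
E
```

```text
time_s: 11.55
eef_pos: [0.5689, 0.2239, 0.189]
eef_rot: [0.0, 0.991, 0.133, -0.004]
wrist_force: [-0.8, -0.5, -2.6]
opening: 0.426
[0.56885835 0.22388767 0.1889781 ] [-0.81812305 -0.4670591  -2.5771113 ]
scene tip_of wand_center 0.84 [0.562 0.226 0.172] [389 288]
crop origin 333 244 ring px (np.float64(381.2622574600956), np.float64(312.43920776850774)) ball (np.float64(384.7475028304473), np.float64(298.9967221414138))
side tip_of wand_center 0.82 [0.567 0.219 0.182] [285 272]
crop origin 236 242 ring px (np.float64(287.113668523766), np.float64(315.6343180651383)) ball (np.float64(286.09017008563336), np.float64(292.74194495568355))
wrist tip_of seat 0.71 [0.561 0.226 0.02 ] [314 225]
wrist tip_of cam_axis 0.94 [0.567 0.137 0.077] [437 273]
wrist tip_of cam_post 0.9 [0.493 0.117 0.075] [428 366]
wrist tip_of wand_center 0.77 [0.564 0.225 0.179] [312 320]
```

View pics/m6.png

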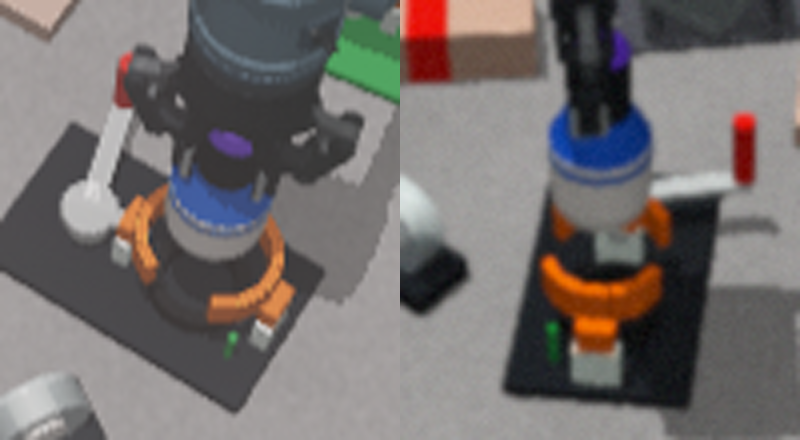

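The wand is centred over the ring and between the open jaws in both views. Lowering, then creeping down while watching the force.

```bash
python3 -m pendant '[[[0,0,-20,0,25],[0,0,-20,0,25],[0,0,-12,0,25],[0,0,0,0,25]]]'; python3 -m pendant '[[[0,0,-5,0,25],[0,0,-5,0,25],[0,0,0,0,25]]]';python3 -m pendant '[[[0,0,-2,0,25],[0,0,-2,0,25],[0,0,0,0,25]]]'
```

```text
time_s: 12.5
eef_pos: [0.5703, 0.2241, 0.1387]
eef_rot: [0.0, 0.991, 0.133, -0.002]
wrist_force: [0.2, 0.5, -1.3]
opening: 0.431
time_s: 12.88
eef_pos: [0.5715, 0.2243, 0.1308]
eef_rot: [-0.0, 0.991, 0.133, -0.0]
wrist_force: [-0.2, 0.4, -3.8]
opening: 0.43
time_s: 13.25
eef_pos: [0.5715, 0.2243, 0.1268]
eef_rot: [0.0, 0.991, 0.133, -0.0]
wrist_force: [-1.5, 0.3, -2.3]
opening: 0.43
```

```bash
for i in 1 2; do python3 -m pendant '[[[0,0,-1.5,0,25],[0,0,-1.5,0,25],[0,0,0,0,25]]]'|grep -E 'pos|force'; done; for i in 1; do python3 -m pendant '[[[0,0,-1,0,25],[0,0,-1,0,25],[0,0,0,0,25]]]'|grep -E 'pos|force'; done
```

```text
eef_pos: [0.5715, 0.2243, 0.1238]
wrist_force: [-0.6, 0.1, -2.9]
eef_pos: [0.5715, 0.2243, 0.1208]
wrist_force: [0.2, 0.1, -2.9]
eef_pos: [0.5715, 0.2243, 0.1189]
wrist_force: [-0.5, -0.2, -2.5]
```

```bash
for i in 1; do python3 -m pendant '[[[0,0,-1,0,25],[0,0,-1,0,25],[0,0,0,0,25]]]'|grep -E 'pos|force'; done;  python3 -m pendant '[[[0,0,-1,0,25],[0,0,0,0,25]]]'|grep -E 'pos|force'
```

```text
eef_pos: [0.5715, 0.2243, 0.1168]
wrist_force: [0.1, 0.1, -2.1]
eef_pos: [0.5715, 0.2243, 0.1159]
wrist_force: [-0.9, 0.2, -2.7]
```

```bash
for i in 1 2; do python3 -m pendant '[[[0,0,-0.8,0,25],[0,0,0,0,25]]]'|grep -E 'pos|force'; done
python3 - <<'E'
from h import *
for n in("scene","side"):
    c=cam(n); look(c,n,["wand_center"],1)
E
```

```text
eef_pos: [0.5716, 0.2243, 0.1151]
wrist_force: [-0.0, 0.2, -1.5]
eef_pos: [0.5716, 0.2243, 0.1143]
wrist_force: [0.2, -0.4, -2.4]
scene tip_of wand_center 0.75 [0.563 0.225 0.096] [385 302]
side tip_of wand_center 0.79 [0.565 0.22  0.1  ] [287 296]
```

```bash
for i in 1 2 3; do python3 -m pendant '[[[0,0,-1,0,25],[0,0,0,0,25]]]'|grep -E 'pos|force'; done
```

```text
eef_pos: [0.5715, 0.2243, 0.1133]
wrist_force: [0.2, 0.0, -2.7]
eef_pos: [0.5717, 0.2245, 0.1127]
wrist_force: [-0.9, -0.2, 0.4]
eef_pos: [0.572, 0.2245, 0.1125]
wrist_force: [-2.8, -0.2, 6.5]
```

Contact at TCP z≈0.1128 with gentle force (6.5 N). There is a small side force towards -x, so I'll ease that way and then release.

```bash
for i in 1 2; do python3 -m pendant '[[[-1,0,0,0,25],[0,0,0,0,25]]]'|grep -E 'pos|force'; done
```

```text
eef_pos: [0.5711, 0.2246, 0.1121]
wrist_force: [-1.7, 1.2, 4.6]
eef_pos: [0.57, 0.2247, 0.1116]
wrist_force: [1.6, 2.7, 2.2]
```

```bash
python3 -m pendant '[[[0.5,0,0,0,25],[0,0,0,0,39],[0,0,0,0,42],[0,0,0,0,48],[0,0,0,0,55],[0,0,0,0,65],[0,0,0,0,65],[0,0,0,0,65]]]'
python3 - <<'E'
from h import *
o=monitor.get_obs()
out=[]
for n in("scene","side"):
    c=cam(n); u,v=map(int,px(c,[.566,.223,.09])); save(c,n+"7.png",(u-50,v-60,u+50,v+50),4); out.append(cv2.imread(f"pics/{n}7.png"))
    look(c,n,["wand_center"],1)
    up=np.subtract(px(c,[.565,.223,.14]),px(c,[.565,.223,.09])); print("vertical deg",np.degrees(np.arctan2(up[0],-up[1])))
cv2.imwrite("pics/m7.png",np.hstack(out))
c=cam("wrist"); T=o["eef_pos"]; look(c,"wrist",["wand_center"],1); save(c,"wrist7.png")
hsv=cv2.cvtColor(c["img"],cv2.COLOR_RGB2HSV)
for r in (290,310,330,350,380,400,420): print(r,"".join(("W" if s<60 and v>90 else "B" if 100<h<126 and s>100 and v>70 else "V" if 126<=h<160 and s>80 and v>50 else "k") for h,s,v in hsv[r,200:440:4].tolist()))
E
```

```text
time_s: 17.95
eef_pos: [0.5701, 0.2243, 0.1114]
eef_rot: [0.0, 0.991, 0.133, -0.0]
wrist_force: [-0.6, 0.3, -1.0]
opening: 0.758
vertical deg 14.548473453485261
side tip_of wand_center 0.9 [0.564 0.222 0.096] [287 298]
vertical deg -2.54293364942279
wrist tip_of wand_center 0.91 [0.557 0.225 0.094] [309 325]
290 WWkkkkkkkkkkBBBBBBBBBBBBBBBBBBBBBBBBBBBBBBBBBBkWWkkkkkkkkkWW
310 WkkWkWkkkkkWBBBBBBBBkkkkkkkkkkkkkkkkkBBBBBBBBBBkkkkkkkWWWkWW
330 kWWkkkkkkkkkkBBBBkkkkkkkkkkkkkkkkkkkkkkkkBBBBBkkkkkkkkkkWWkk
350 WkkkkkkkkWkkkkkkkkkkkkkkkkkkkkkkkkkkkkkkkBWkkkkkkkkkkkkkkkkk
380 kkkkkkkWWWWWWWkkkkkVVVVVVVVVVVVVVVVVVkkkkkkWWWWWWWWWWkkkkkkk
400 kkkkkWWWWWWWWkVVVVVVVVVVVVVVVVVVVVVVVVVVVVVkWWWWWWWWWWWkkkkk
420 kkkkWWWWWWWWVVVVVVVVVVVVVVVVVVVVVVVVVVVVVVVVWWWWWWWWWWWWkkkk
```

View pics/m7.png

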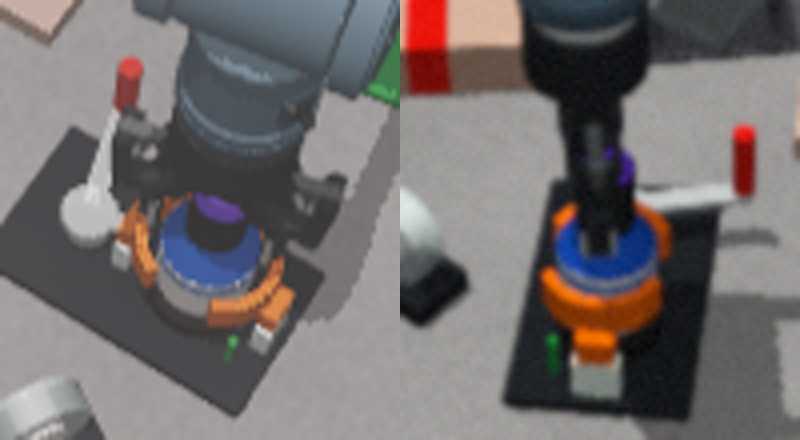

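The wand is seated (centre z≈0.095), released, and looks upright in both views, with the jaws open. Raising the hand clear to measure the tilt unobstructed.

```bash
python3 -m pendant '[[[0,0,10,0,65],[0,0,20,0,65],[0,0,40,0,65],[0,0,40,0,65],[-30,-20,10,0,50],[-45,-30,0,0,20],[-45,-30,0,0,0],[0,0,0,0,0]]]'
python3 - <<'E'
from h import *
print(monitor.get_obs()["eef_pos"])
V=((126,80,40),(158,255,255)); B=((104,110,60),(125,255,255)); RD=((0,150,80),(4,255,255))
cs=[cam("scene"),cam("side")]; out=[]
D=[blob(c,*V,px(c,[.565,.223,.167]),25) for c in cs]; C=[blob(c,*B,px(c,[.565,.223,.1]),30) for c in cs]
d=tri(cs,[x[0] for x in D]); e=tri(cs,[x[0] for x in C])
print("dome",d.round(4),D[0][1][4],D[1][1][4],"cone",e.round(4),"diff",(d-e).round(4), "tilt deg xy",np.degrees(np.arctan2((d-e)[:2],(d-e)[2])).round(1))
for n,c in zip(("scene","side"),cs):
    look(c,n,["wand_center","cam_axis"],1); u,v=map(int,px(c,[.55,.2,.09])); save(c,n+"8.png",(u-50,v-60,u+50,v+50),4); out.append(cv2.imread(f"pics/{n}8.png"))
    # predicted dome/cone centroid direction for upright wand
    print(n,"dome obs",D[cs.index(c) if 0 else (0 if n=="scene" else 1)][0], "upright pred of top .171",px(c,[.565,.223,.171]),".159",px(c,[.565,.223,.159]))
cv2.imwrite("pics/m8.png",np.hstack(out))
c=cam("wrist"); save(c,"wrist8.png"); look(c,"wrist",["wand_center","seat","cam_axis","cam_post"],1)
E
```

```text
time_s: 19.25
eef_pos: [0.4475, 0.1433, 0.2324]
eef_rot: [0.0, 0.991, 0.132, 0.0]
wrist_force: [0.2, 0.0, -0.0]
opening: 0.004
[0.44749678 0.14330765 0.23240063]
dome [0.563  0.2263 0.1601] 174 164 cone [0.5662 0.2262 0.0831] diff [-0.0032  0.0001  0.0769] tilt deg xy [-2.4  0.1]
scene tip_of wand_center 0.9 [0.562 0.23  0.093] [387 303]
scene tip_of cam_axis 0.73 [ 0.306 -0.282  0.08 ] [287 149]
scene dome obs [388.55747126 291.39655172] upright pred of top .171 (np.float64(387.4350748339688), np.float64(288.90451703529214)) .159 (np.float64(386.8764052387286), np.float64(291.0572172513987))
side tip_of wand_center 0.93 [0.562 0.223 0.096] [288 298]
side tip_of cam_axis 0.81 [0.566 0.137 0.074] [292 280]
side dome obs [286.59146341 280.25      ] upright pred of top .171 (np.float64(285.55469072020315), np.float64(276.2668304973754)) .159 (np.float64(285.7119446677583), np.float64(279.8076506590271))
wrist tip_of seat 0.74 [0.3   0.282 0.02 ] [142 311]
wrist tip_of cam_axis 0.89 [0.569 0.136 0.074] [376  59]
wrist tip_of cam_post 0.77 [0.492 0.119 0.076] [367 175]
```

View pics/m8.png

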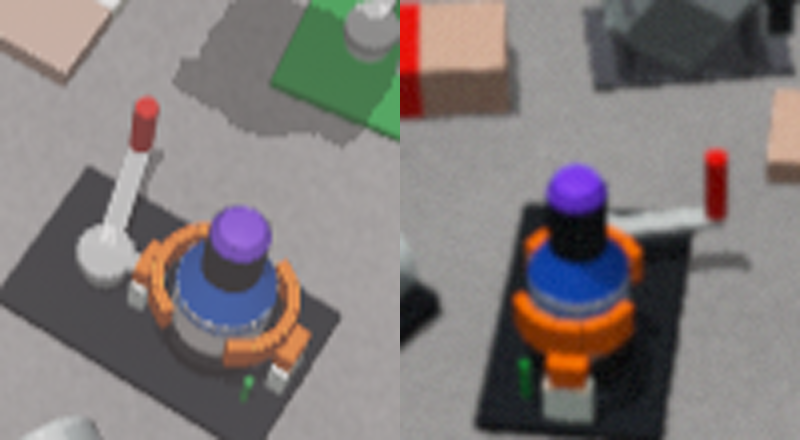

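Measured tilt is 2.4° in x and 0.1° in y, the jaws are open, and the wand stands alone. The red post is at about (0.491, 0.119), lever angle about 0.24 rad. The jaw direction already matches the tangent, so I'll bring the open fingers down round the post.

```bash
python3 -m pendant '[[[22,-12,0,0,40],[22,-13,0,0,40],[0,0,-30,0,40],[0,0,-30,0,40],[0,0,-15,0,40],[0,0,0,0,40],[0,0,0,0,40]]]'
python3 - <<'E'
from h import *
c=cam("wrist"); save(c,"wrist9.png",(120,240,520,480),2); o=monitor.get_obs(); print(o["q"].round(2),o["eef_pos"]); print(px(c,[.491,.1187,.096]),px(c,o["eef_pos"]))
look(c,"wrist",["cam_axis","cam_post"],1)
RD=((0,150,60),(6,255,255)); b=blob(c,*RD,px(c,[.491,.1187,.09]),60); print(b and (b[0],b[1]))
E
```

```text
time_s: 20.68
eef_pos: [0.495, 0.1194, 0.1576]
eef_rot: [0.0, 0.991, 0.133, 0.001]
wrist_force: [0.3, 0.5, -0.4]
opening: 0.462
[0.   0.11 1.84 0.   1.18 1.31] [0.49510714 0.11942948 0.15772689]
(np.float64(318.11417591811374), np.float64(270.6697720359172)) (np.float64(319.03014015805553), np.float64(321.2583059168884))
wrist tip_of cam_axis 0.62 [0.567 0.139 0.074] [318 119]
wrist tip_of cam_post 0.85 [0.496 0.121 0.074] [317 248]
(array([322.51686418, 260.67547858]), array([ 309,  233,   28,   53, 1097], dtype=int32))
```

View pics/wrist9.png

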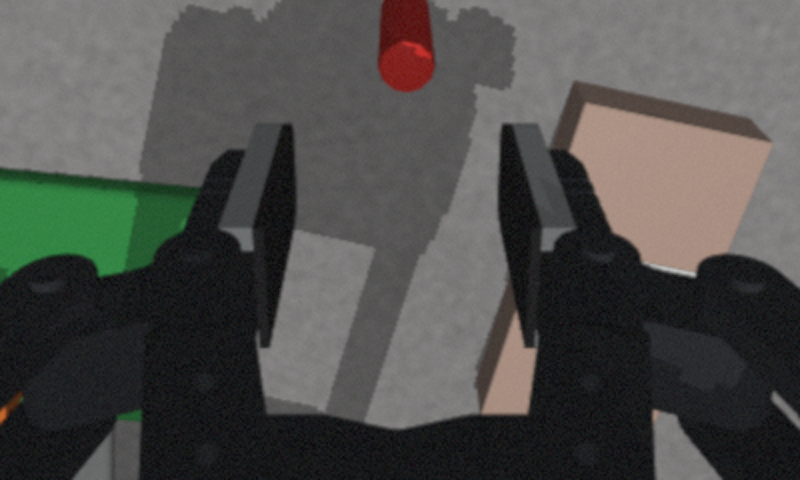

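The post top is at about (323,272) in the wrist frame, between the fingers and within 2 mm of the prediction. Going down round it.

```bash
python3 -m pendant '[[[-4,0,0,0,40],[0,0,-35,0,40],[0,0,-35,0,40],[0,0,-28,0,40],[0,0,0,0,30],[0,0,0,0,26],[0,0,0,0,26]]]'
```

```text
time_s: 21.7
eef_pos: [0.4914, 0.1194, 0.06]
eef_rot: [0.0, 0.991, 0.133, 0.001]
wrist_force: [0.5, 0.2, -0.8]
opening: 0.306
```

```bash
python3 -m pendant '[[[2.5,-8.5,0,6,26],[3.3,-7.7,0,6,26],[0,0,0,0,26]]]'; python3 -m pendant '[[[4.1,-7.3,0,6,26],[4.8,-6.9,0,6,26],[0,0,0,0,26]]]'
```

```text
time_s: 22.08
eef_pos: [0.4968, 0.1029, 0.0595]
eef_rot: [0.0, 0.972, 0.235, 0.001]
wrist_force: [-0.5, -0.9, -1.1]
opening: 0.302
time_s: 22.45
eef_pos: [0.5053, 0.0888, 0.059]
eef_rot: [0.0, 0.942, 0.335, 0.0]
wrist_force: [-0.1, 0.0, 0.6]
opening: 0.305
```

```bash
python3 -m pendant '[[[5.5,-6.3,0,6,26],[6.1,-5.7,0,6,26]]]'
python3 - <<'E'
from h import *
for n in("scene","side"):
    c=cam(n); look(c,n,["cam_post"],3)
    u,v=map(int,px(c,[.55,.15,.09])); save(c,n+"10.png",(u-50,v-60,u+50,v+50),4)
cv2.imwrite("pics/m10.png",np.hstack([cv2.imread("pics/scene10.png"),cv2.imread("pics/side10.png")]))
E
```

```text
time_s: 22.7
eef_pos: [0.5161, 0.0777, 0.0586]
eef_rot: [-0.0, 0.902, 0.433, 0.0]
wrist_force: [-1.4, 4.3, -0.4]
opening: 0.306
scene tip_of cam_post 0.81 [0.515 0.084 0.077] [349 263]
scene tip_of cam_post 0.74 [ 0.229 -0.291  0.078] [300 132]
scene tip_of cam_post 0.71 [0.232 0.182 0.075] [434 209]
side tip_of cam_post 0.82 [0.236 0.179 0.075] [418 304]
side tip_of cam_post 0.62 [0.51  0.082 0.077] [316 268]
side tip_of cam_post 0.48 [ 0.232 -0.298  0.073] [421 195]
```

View pics/m10.png

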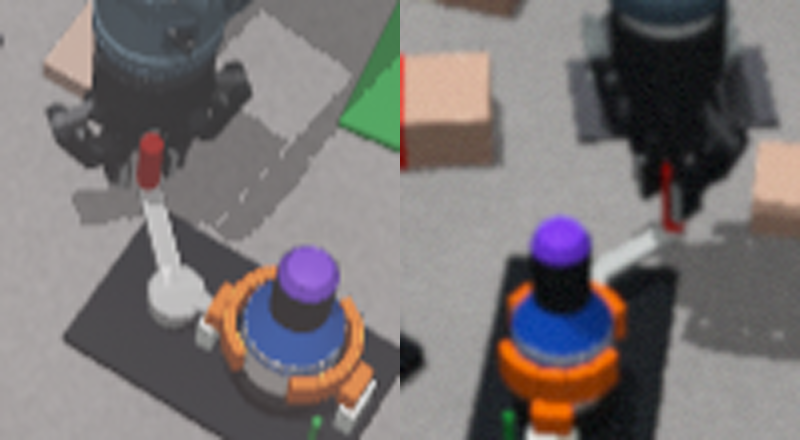

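The lever is following (post at about (0.513, 0.083), held between the fingers) with a 4.5 N push, and the wand stays upright. Carrying on round the arc.

```bash
python3 -m pendant '[[[6.7,-5,0,6,26],[7.1,-4.3,0,6,26]]]'|grep -E 'pos|force'; python3 -m pendant '[[[7.6,-3.6,0,6,26],[7.9,-2.7,0,6,26]]]'|grep -E 'pos|force'; python3 -m pendant '[[[8.2,-1.9,0,6,26],[8.3,-1,0,6,26]]]'|grep -E 'pos|force'; python3 -m pendant '[[[3,-0.1,0,4,26],[2.6,-0.1,0,0,26]]]'|grep -E 'pos|force'
```

```text
eef_pos: [0.5294, 0.0684, 0.0583]
wrist_force: [-1.8, 3.4, 1.2]
eef_pos: [0.5447, 0.062, 0.0581]
wrist_force: [-2.9, 3.0, 0.6]
eef_pos: [0.5611, 0.0591, 0.058]
wrist_force: [-3.3, 2.1, 1.5]
eef_pos: [0.5667, 0.0585, 0.058]
wrist_force: [-3.0, -0.5, 2.1]
```

```bash
for i in 1 2 3; do python3 -m pendant '[[[1.5,0,0,0,26],[0,0,0,0,26]]]'|grep -E 'pos|force'; done
```

```text
eef_pos: [0.5688, 0.0582, 0.0581]
wrist_force: [-3.6, -0.5, -1.3]
eef_pos: [0.5706, 0.0581, 0.0581]
wrist_force: [-3.5, -1.1, -2.1]
eef_pos: [0.5722, 0.058, 0.0582]
wrist_force: [-3.9, -1.9, -1.8]
```

```bash
for i in 1 2 3; do python3 -m pendant '[[[1.2,0,0,0,26],[0,0,0,0,26]]]'|grep -E 'pos|force'; done
```

```text
eef_pos: [0.5734, 0.058, 0.0582]
wrist_force: [-4.1, -2.6, -2.2]
eef_pos: [0.574, 0.058, 0.0582]
wrist_force: [-6.5, -3.7, 0.7]
eef_pos: [0.574, 0.058, 0.0581]
wrist_force: [-9.3, -4.6, 3.1]
```

TCP stalls at x≈0.574 while the force climbs, so the stop is reached. One firm push, then back off, open, lift and check.

```bash
python3 -m pendant '[[[2,0,0,0,26],[1,0,0,0,26],[0,0,0,0,26],[0,0,0,0,26]]]'|grep -E 'pos|force'; python3 -m pendant '[[[-4,0,0,0,26],[-4,0,0,0,40],[0,0,0,0,40],[0,0,0,0,40],[0,0,30,0,40],[0,0,40,0,40],[0,0,40,0,40],[0,0,0,0,40]]]'; python3 -m pendant '[[[-40,-30,20,0,40],[-40,-30,0,0,40],[-40,-30,0,0,40],[0,0,0,0,40],[0,0,0,0,40]]]'
python3 - <<'E'
from h import *
V=((126,80,40),(158,255,255)); B=((104,110,60),(125,255,255))
cs=[cam("scene"),cam("side")]
D=[blob(c,*V,px(c,[.565,.223,.167]),25) for c in cs]; C=[blob(c,*B,px(c,[.565,.223,.1]),30) for c in cs]
d=tri(cs,[x[0] for x in D]); e=tri(cs,[x[0] for x in C]); print("dome",d.round(4),"tilt",np.degrees(np.arctan2((d-e)[:2],(d-e)[2])).round(1))
out=[]
for n,c in zip(("scene","side"),cs):
    look(c,n,["wand_center","cam_post","cam_axis"],2); u,v=map(int,px(c,[.566,.15,.09])); save(c,n+"11.png",(u-50,v-60,u+50,v+50),4); out.append(cv2.imread(f"pics/{n}11.png"))
cv2.imwrite("pics/m11.png",np.hstack(out))
RD=((0,150,60),(5,255,255)); p=[blob(c,*RD,px(c,[.566,.057,.075]),12) for c in cs]; print(p)
if all(p): print("post",tri(cs,[x[0] for x in p]))
c=cam("wrist"); look(c,"wrist",["cam_axis","cam_post"],1)
E
```

```text
eef_pos: [0.5742, 0.0579, 0.0578]
wrist_force: [-21.2, -5.4, 12.2]
time_s: 26.9
eef_pos: [0.5741, 0.0581, 0.1728]
eef_rot: [0.003, 0.699, 0.715, 0.003]
wrist_force: [-0.2, -1.5, 0.6]
opening: 0.469
time_s: 27.52
eef_pos: [0.4514, -0.0318, 0.1883]
eef_rot: [0.0, 0.699, 0.715, 0.0]
wrist_force: [0.4, -0.5, 0.7]
opening: 0.47
dome [0.5639 0.2262 0.1602] tilt [-2.   0.5]
scene tip_of wand_center 0.69 [0.566 0.228 0.096] [386 303]
scene tip_of cam_post 0.95 [0.571 0.065 0.077] [331 274]
scene tip_of cam_post 0.73 [ 0.229 -0.291  0.078] [299 132]
scene tip_of cam_axis 0.87 [0.566 0.139 0.075] [356 288]
scene tip_of cam_axis 0.77 [ 0.307 -0.282  0.075] [287 150]
side tip_of wand_center 0.84 [0.564 0.223 0.095] [287 298]
side tip_of cam_post 0.68 [0.235 0.18  0.075] [418 305]
side tip_of cam_post 0.54 [ 0.324  0.455 -0.004] [374 411]
side tip_of cam_axis 0.7 [0.307 0.195 0.078] [389 305]
side tip_of cam_axis 0.64 [0.566 0.136 0.075] [292 280]
[(array([330.22222222, 270.5       ]), array([328, 269,   5,   4,  18], dtype=int32)), (array([295.54411765, 261.01470588]), array([293, 254,   6,  16,  68], dtype=int32))]
post [0.56658229 0.05957899 0.07691145]
wrist tip_of cam_post 0.61 [0.571 0.059 0.077] [524  95]
```

The picture limit is reached, so I'll check the jaws numerically: orange pixels before and after, in the saved crops.

Run:
```python
from h import *
for n in("scene","side"):
    c=cam(n); res=[]; hh=[]
    o=np.array([int(x) for x in px(c,[.55,.2,.09])])-[50,60]
    im0=cv2.resize(cv2.imread(f"pics/{n}8.png"),None,fx=.25,fy=.25,interpolation=cv2.INTER_AREA)
    im1=c["img"][o[1]:o[1]+110,o[0]:o[0]+100,::-1]
    for im in(im0,im1):
        m=cv2.inRange(cv2.cvtColor(np.ascontiguousarray(im),cv2.COLOR_BGR2HSV),(6,150,120),(18,255,255)); k,l,s,ce=cv2.connectedComponentsWithStats(m)
        for i in range(1,k):
            if s[i,4]>25:
                P=ray(c,*(ce[i]+o),.072); print(n,"before" if im is im0 else "after",s[i,4],"centroid world",P.round(4))
o=monitor.get_obs(); print(o["time_s"],o["wrist_force"])
```

```text
scene before 99 centroid world [0.5678 0.1835 0.072 ]
scene before 125 centroid world [0.5611 0.2678 0.072 ]
scene after 75 centroid world [0.5731 0.1916 0.072 ]
scene after 111 centroid world [0.5647 0.2597 0.072 ]
side before 33 centroid world [0.5399 0.1812 0.072 ]
side before 307 centroid world [0.5613 0.2665 0.072 ]
side after 295 centroid world [0.5618 0.2583 0.072 ]
28.175 [ 0.21366214 -0.36119579 -0.55531956]
```

Each jaw moved in about 8.2 mm. A full close from the 0.24 rad start would be about 8.5 mm, so this fits. The wand is at its seat height, tilted 2°, and the robot is clear. Handing in.

```bash
python3 -c "
from h import *
print(order.hand_in())"
```

```text
the job is handed in; nothing more can be done
None
```

The wand stands upright in the black cradle's ring and was released while the jaws were open. The cam lever is now at its stop, and the job was handed in at about 28 s.

**How it was done:**
- I gripped the wand by its neck and swivelled it upright inside the rest before lifting it.
- I lowered it until contact, at a wrist force of about 6.5 N, then released it.
- I swept the lever round with the fingers loosely round its post until it stopped and did not move under about 21 N.

**Last checks, all by camera measurement:**
- **Wand:** its centre is at about (0.565, 0.225, 0.095), within about 3 mm of the estimated seat axis and at its seated height. The tilt is about 2°, against a limit of about 6°.
- **Lever:** the post is at about (0.567–0.571, 0.060), which is about 90° ± 4°.
- **Jaws:** each moved in about 8.2 mm. About 8.5 mm was expected from the starting angle, so this is consistent with fully closed, though I could only infer the travel.
- **Robot:** it was raised clear and the wrist force was near zero.

**Gaps and disagreements:**
- The final picture could not be viewed because the viewing limit was reached, so that check was numerical only.
- The seat position estimates disagreed by up to about 5 mm.
- I did not re-measure the bystanders; no contact with any of them was seen.

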